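# Chock a row of mailing tubes in the sloping rack with its cam lock

## Task

Load the sloping tube rack: lay the blue-capped and the red-capped mailing tube from the desk on its felt bed beside the green-capped one, lengthways up the slope with their lower ends down at the front lip, all between the fixed stop and the sliding wooden chock. Slide the chock up until it closes the row and its bolt pin stands in the mouth of the hook cam, then swing the cam's red-knobbed crank half a turn clockwise so that the hook draws the chock tight and the row cannot roll, and let go. Leave the mug, the tape dispenser and the stapler where they are.

Things in the scene. Friction and masses are not known exactly. Their poses are not given: they have to be found in the camera images.
- bed: Felt bed of the fixed desk rack, sloping up 30 deg, away from the robot and a bit leftwards. Origin on its surface, in the right front corner between front lip and fixed stop. Axes: x up the slope, y level along the row to the left (towards the chock), z normal to the bed. Lip: x -12..0 mm, 18 high. Stop: y -15..0, 44 high. Felt: x 0..140, y 0..308; brakes rolling. Guide rod: x 146..154, 12 high.
- tube_blue: Cardboard mailing tube with blue end caps, 40 mm diameter, 125 mm long, about 0.13 kg, at the start lying loose on the desk. Origin in its middle; x along the tube. Lying well on the bed its centre is at bed x = 63..78 mm, z = 20 mm.
- tube_red: Cardboard mailing tube with red end caps, same size as the blue one, at the start lying loose on the desk. Origin in its middle; x along the tube.
- tube_green: Cardboard mailing tube with green end caps, same size, already lying on the bed near the fixed stop, its lower end at the front lip. Origin in its middle; x along the tube.
- chock (a joint): Travel (m) of the wooden chock towards the stop, along -y of the bed. Its pad face is at bed y = 242 mm minus the travel. Touches a closed row of three tubes at 0.122, drawn tight 0.125, end of travel 0.1265. About 2 N of friction; stays where left. Block: bed x 6..124, 42 mm high, 14 to 60 mm behind the pad face.
- chock_fin (a point): Grip fin on the chock: upright, 16 mm thick along bed y, 60 mm long along bed x, standing 42 to 84 mm above the bed. The point is in its middle, 66 mm above the bed, at bed x = 80 mm, 44 mm behind the pad face. Axes as the bed's.
- bolt_pin (a point): Top of the upright steel bolt pin, 8 mm thick, on a strap joined to the chock's upper end; 20 mm above the bed, at bed x = 188 mm, 32 mm ahead of the pad face. It moves with the chock and enters the mouth of the cam.
- pad: Rubber-faced sprung plate on the front of the chock, 114 mm long, 36 mm high; gives up to 6 mm at 2.5 N per mm. Origin on its face at bed x = 0, at the bed surface; axes as the bed's.
- cam (a joint): Turn (rad) of the hook cam, growing clockwise seen from above, 0 to 3.30. Starts near 0 with its mouth towards the chock; the hook catches the pin only if the chock has travelled 0.116 or more. From 2.8 on the pin is fully drawn in and locked; half a turn is 3.14. Stays where left; a few newtons at the knob turn it.
- cam_axis (a point): Axis of the cam at the bed surface: bed x = 188 mm, y = 73 mm. The axis is normal to the bed. The cam disc is 68 mm across, 27 mm above the bed.
- cam_knob (a point): Upright round red knob on the cam's crank, 19 mm diameter, 34 to 74 mm above the bed; the point is on its axis, 58 mm above the bed and 42 mm from the cam's axis, at the angle (60 deg minus the cam's turn) from bed x towards bed y, so it swings round the upper side of the cam.
- mug: White mug, 92 x 123 x 95 mm, right of the rack; not to be moved. Origin at the centre of its underside.
- tape: Turquoise tape dispenser, 26 x 126 x 56 mm, standing on the pile of papers at the left; not to be moved. Origin at the centre of its underside.
- stapler: Blue and black stapler, 34 x 118 x 48 mm, lying on the pile of papers at the left; not to be moved. Origin at the centre of its underside.

How it is judged:
On the way, in this order (a step that is already met when the one before it is completed fails the run):
1. the blue and the red tube lie on the bed beside the green one, let go, before the row is closed (x of tube_blue in the frame of bed between 0.052 and 0.085 m and y of tube_blue in the frame of bed between 0.012 and 0.235 m and z of tube_blue in the frame of bed between 0.014 and 0.026 m and angle between the x axis of each of tube_blue, tube_red, tube_green and the x axis of bed, either way round below 0.15 rad and x of tube_red in the frame of bed between 0.052 and 0.085 m and y of tube_red in the frame of bed between 0.012 and 0.235 m and z of tube_red in the frame of bed between 0.014 and 0.026 m and x of tube_green in the frame of bed between 0.052 and 0.085 m and y of tube_green in the frame of bed between 0.012 and 0.235 m and z of tube_green in the frame of bed between 0.014 and 0.026 m and contact force between the fingers and tube_blue below 0.3 N and contact force between the fingers and tube_red below 0.3 N and value of joint chock below 0.112 m), for 0.2 s.
2. the chock is slid up to the row, with the pin in the cam's mouth and the cam not yet turned (value of joint chock above 0.115 m and value of joint cam below 1.2 rad), for 0.2 s.
3. the cam is turned half a turn and holds the chock tight (value of joint cam above 2.7 rad and value of joint chock above 0.1235 m and contact force between pad and anything else above 3 N), for 0.2 s.
At the end, for the whole second after the job is handed in: All three tubes at rest on the bed in a closed row: centres 12-106 mm from the stop, 52-85 mm up from the lip, 14-26 mm above the bed, axes within 0.15 rad of the slope; cam turned 2.7 rad or more, chock travel over 0.1235 m, its pad pressing the row with over 3 N (all of step 3 and x of tube_blue in the frame of bed between 0.052 and 0.085 m and y of tube_blue in the frame of bed between 0.012 and 0.106 m and z of tube_blue in the frame of bed between 0.014 and 0.026 m and angle between the x axis of each of tube_blue, tube_red, tube_green and the x axis of bed, either way round below 0.15 rad and x of tube_red in the frame of bed between 0.052 and 0.085 m and y of tube_red in the frame of bed between 0.012 and 0.106 m and z of tube_red in the frame of bed between 0.014 and 0.026 m and x of tube_green in the frame of bed between 0.052 and 0.085 m and y of tube_green in the frame of bed between 0.012 and 0.106 m and z of tube_green in the frame of bed between 0.014 and 0.026 m and linear speed of each of tube_blue, tube_red, tube_green below 0.02 m/s); the robot touches nothing.
It fails at once if the mug is shoved more than 30 mm (distance of mug from where it was at the start of the episode above 0.03 m).
It fails at once if the tape dispenser is shoved more than 30 mm (distance of tape from where it was at the start of the episode above 0.03 m).
It fails at once if the stapler is shoved more than 30 mm (distance of stapler from where it was at the start of the episode above 0.03 m).
It also fails if it takes over 72 s, if anything falls off the work surface, if the arm or the gripper's body presses on something with over 40 N, if the wrist force passes 120 N, or if a joint passes its speed limit or range.

## Robot

A 6-joint arm with a two-finger parallel gripper is mounted at the origin on a cart in front of the work surface, level with it; the furniture and walls round the work are solid. World frame = base frame: x ahead of the robot, y to its left, z up, the work surface at z = 0. Lengths are in m, angles in rad, forces in N, time in s.
With the tool pointing down it reaches from about 0.425 to 0.95 m from the base axis. Payload 3.5 kg.
Tool frame: the origin (TCP) lies at the very end of the fingers, on their centre line; the grasp point (between the pads) lies 19 mm behind it; z points along the fingers, y is the line along which they close (so a half turn about z gives the same grasp; the last joint's range is limited). The gripper opens to 85 mm and grips with 20 to 120 N. Pads are 22 mm wide; open, the fingers measure 114 mm over their backs; the gripper's body (76 mm by 85 mm) begins 54 mm behind the grasp point. The pads swing forward as they close: fully open they stand 13 mm farther back than shut.
Start: joints at [-1.316, 0.286, 1.577, -0, 1.279, -0.15], TCP at [0.266, -0.62, 0.231] pointing down, gripper open.
Joint ranges: [-2.77, 2.77], [-0.9, 2.22], [0.21, 2.48], [-1.53, 4.67], [0.24, 2.81], [-2.84, 2.84]. Speed limits (rad/s): [2.79, 2.79, 3.14, 3.14, 3.14, 3.14].

## Interface

Orientations are given as a unit quaternion [x, y, z, w].
In Python, from plant import get_state, read_camera, sign_off, recognise gives the robot as it stands.
- The arm moves only by the tool arm_command, never from a script. Its argument "steps" is a list of rows, each an object with "translation": the shift along the tool's x, y, z scaled (see below), a list of three; "twist": the turn, a rotation vector about the tool's x, y, z scaled (see below), a list of three; "fingers": the opening, from -1 (shut) to 1 (fully open). In form: [{"translation": [x, y, z], "twist": [rx, ry, rz], "fingers": fingers}, ...]. A call has 1 to 5 rows; each row is the pose to reach, as a shift and turn from the pose commanded when the call began, along the tool's axes at that moment; what a row does not reach only later rows make up. The controller multiplies each number of a shift by 75 cm and each number of a turn by 60 degrees. A row lasts 1/8 s, in which the tool goes at most 62.5 mm and 10.7 degrees, less where a joint would pass 70% of its speed; a pose out of reach is approached as far as the arm can. A call with a number of a shift or a turn outside -1 to 1 is refused whole. A call with a gripper value outside its range is refused whole. The fingers move at their own pace and stop on an object; "grip_force" is the grip in N (left out, the last holds). Time passes only in rows, so rows that repeat a pose let the fingers close. It gives the time, the measured TCP pose, the force, the opening and the grip force at its end, in the units of the state.
- get_state(): the state, without advancing time (a new reading comes with each control period).
- read_camera(name): name is "scene" or "top"; returns a dict with "pixels" (480x640x3 uint8, red, green, blue), "K" (3x3 intrinsics, pixels), "R" (3x3) and "t" (3): a world point X has camera coordinates R X + t. Camera axes: x right, y down, z forward; pixel columns grow to the right and rows downward; lengths in m; the calibration is good to about 2 mm. A picture is of the moment at which its call begins. There is no depth.
- sign_off(): hands the job in; it is judged then, once.
Trained networks look in a picture, given as the dict that the camera call returned (one of the last four; its "shot" number tells which), for a name from the list of things; names that differ only in an ending like _2 or _b are one class to them, and where a whole thing is asked for, a point or a joint stands for the part that bears it (a point fixed in the world has none). Each returns a list of dicts, best first, with "conf" (0 to 1); they miss things now and then, are a little off and sometimes report something else, mostly with a low value. They report only what shows in the picture. A call takes as long as a camera call.
- recognise(picture, query): "point" ([row, column] in pixels, amid what is visible of it).
The state is a dict: "time": time; "qpos": joint angles; "dq": joint speeds; "joint_efforts": joint torques, N m; "eef_pos": TCP position; "tcp_rot": TCP orientation; "contact_force": force on the tool from outside, world axes, zero at the start; "wrist_torque": the same for the moment, N m; "opening": opening from 0.0 (shut) to 1.0 (fully open); "finger_force": force on a finger pad.
Only numpy, scipy, OpenCV 4.12 (cv2) and the standard library are available. Lean on these libraries where they do the work, as an engineer would, in place of code of your own. Each camera call takes 0.05 s, during which the arm holds its last target. There are 200 camera calls.

## Working session

There is one attempt and no reset: what is moved stays moved. The work goes in short steps, Python scripts to look and compute and a tool call to move; the robot and the scene stay as the last step left them, time stands still between calls to the robot, and variables do not carry over. Pictures are saved under pics/ and viewed, at most 10 in all, crops included, and the job is handed in when it is done.

Besides the shell and the picture viewer there is one more tool, called after "Call:" as name(argument=value, ...), one argument or row to a line, values as JSON. arm_command: Moves the arm, as the interface text tells. Shifts and turns lie within -1 to 1; 1 stands for 75 cm of shift or 60 degrees of turn. Its arguments: {"type":"object","properties":{"steps":{"type":"array"},"grip_force":{"type":"number"}},"required":["steps"]}

```bash
mkdir -p pics; ls; python3 - <<'E'
from plant import *
import cv2,numpy as np
print(get_state())
for n in ("scene","top"):
    p=read_camera(n)
    cv2.imwrite(f"pics/{n}0.png",p["pixels"][:,:,::-1])
    print(n,p["K"],p["R"],p["t"])
    for q in ["tube_blue","tube_red","tube_green","chock","chock_fin","bolt_pin","cam","cam_knob","mug","tape","stapler","bed","pad"]:
        print(q,[(np.round(d["point"]).tolist(),round(d["conf"],2)) for d in recognise(p,q)[:2]])
E
```

```text
pics
{'time': 0.0, 'qpos': array([-1.31597417e+00,  2.87187796e-01,  1.57817922e+00, -1.30257994e-05,
        1.27859143e+00, -1.49959368e-01]), 'dq': array([ 4.42805880e-04,  3.80746331e-04,  1.88587717e-03,  1.45703840e-03,
        5.25771184e-05, -1.81176950e-03]), 'joint_efforts': array([ 4.12366635e-04, -4.05973113e+01, -2.92626661e+01, -1.34587840e-04,
        5.85052432e-03, -1.32680708e-05]), 'eef_pos': array([ 0.26570928, -0.61978852,  0.22993122]), 'tcp_rot': array([ 9.79587742e-01,  2.01013572e-01, -6.82184782e-05, -1.18094314e-03]), 'contact_force': array([-0.10604692,  0.49538579,  0.71109567]), 'wrist_torque': array([-0.0098164 , -0.01082544,  0.04105632]), 'finger_force': 0.0, 'opening': 1.0021077525511486}
scene [[526.8825567    0.         319.27288033]
 [  0.         526.8825567  240.31536346]
 [  0.           0.           1.        ]] [[-0.87463208 -0.48472911  0.00751119]
 [-0.20571082  0.3570602  -0.91114821]
 [ 0.43897812 -0.79846459 -0.41201033]] [0.42131562 0.25904594 1.03587307]
tube_blue [([328.0, 301.0], 0.98)]
tube_red [([386.0, 257.0], 0.9), ([265.0, 365.0
[... 504 characters left out ...]
       0.           1.        ]] [[-0.0259332  -0.99966281 -0.00131707]
 [-0.98290251  0.02573861 -0.18231889]
 [ 0.18229131 -0.00343356 -0.98323857]] [-0.05395339  0.5482933   1.34463516]
tube_blue [([269.0, 258.0], 0.7)]
tube_red [([279.0, 182.0], 0.55)]
tube_green [([229.0, 420.0], 0.81), ([194.0, 388.0], 0.68)]
chock [([215.0, 205.0], 0.71), ([254.0, 331.0], 0.57)]
chock_fin [([256.0, 335.0], 0.93)]
bolt_pin [([253.0, 332.0], 0.91)]
cam [([195.0, 389.0], 0.97)]
cam_knob [([194.0, 391.0], 0.94)]
mug [([233.0, 486.0], 0.84)]
tape [([208.0, 254.0], 0.77), ([227.0, 369.0], 0.33)]
stapler [([215.0, 206.0], 0.95)]
bed [([231.0, 368.0], 0.56)]
pad [([262.0, 347.0], 0.51), ([206.0, 258.0], 0.3)]
```

```bash
python3 - <<'E'
import cv2
a=cv2.imread("pics/top0.png")[150:330,140:540]; cv2.imwrite("pics/topc.png",cv2.resize(a,(800,360),interpolation=cv2.INTER_CUBIC))
a=cv2.imread("pics/scene0.png")[160:430,160:460]; cv2.imwrite("pics/scenec.png",cv2.resize(a,None,fx=2.2,fy=2.2,interpolation=cv2.INTER_CUBIC))
E
```

```text
(no output)
```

View pics/topc.png

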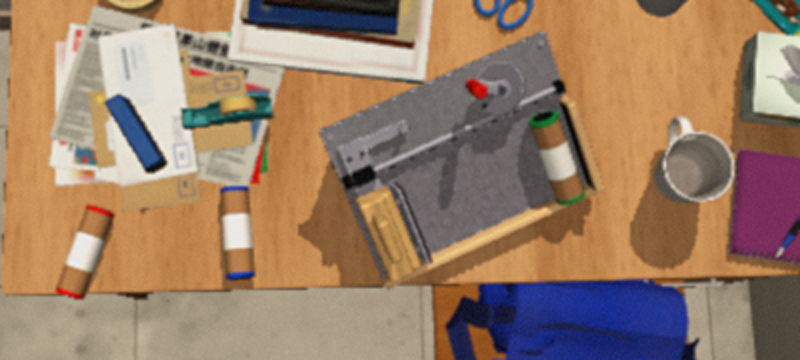

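View pics/scenec.png

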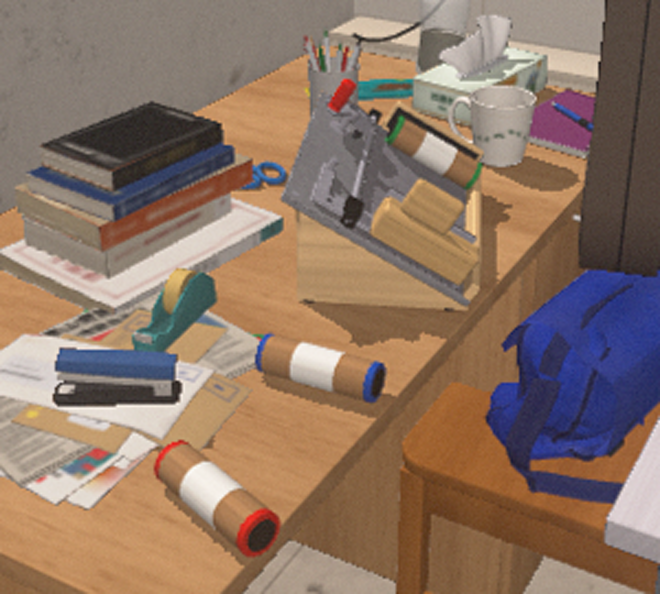

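The top crop (2×, offset 140,150) shows the rack at about (330–600, 40–285), with the green tube at (557,160) and the red knob at (477,88). The blue tube is at (237,232) and the red one at (85,250). The scene crop agrees: the chock is at the lower left of the slope. Next I'll magnify the rack so I can fit its pose.

```bash
python3 - <<'E'
import cv2
def crop(f,o,c0,r0,w,h,s):
    a=cv2.resize(cv2.imread(f)[r0:r0+h,c0:c0+w],None,fx=s,fy=s,interpolation=cv2.INTER_CUBIC)
    for c in range((c0//10+1)*10,c0+w,10):
        cv2.line(a,(int((c-c0+.5)*s),0),(int((c-c0+.5)*s),6 if c%50 else 14),(0,0,255),1)
        if c%20==0: cv2.putText(a,str(c),(int((c-c0+.5)*s)-10,22),0,.35,(0,0,255),1)
    for r in range((r0//10+1)*10,r0+h,10):
        cv2.line(a,(0,int((r-r0+.5)*s)),(8,int((r-r0+.5)*s)),(0,0,255),1)
        if r%20==0: cv2.putText(a,str(r),(10,int((r-r0+.5)*s)+4),0,.35,(0,0,255),1)
    cv2.imwrite(o,a)
crop("pics/top0.png","pics/t1.png",295,160,150,135,5.3 if 0 else 4.4)
crop("pics/scene0.png","pics/s1.png",285,190,105,115,5)
E
```

```text
(no output)
```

View pics/t1.png

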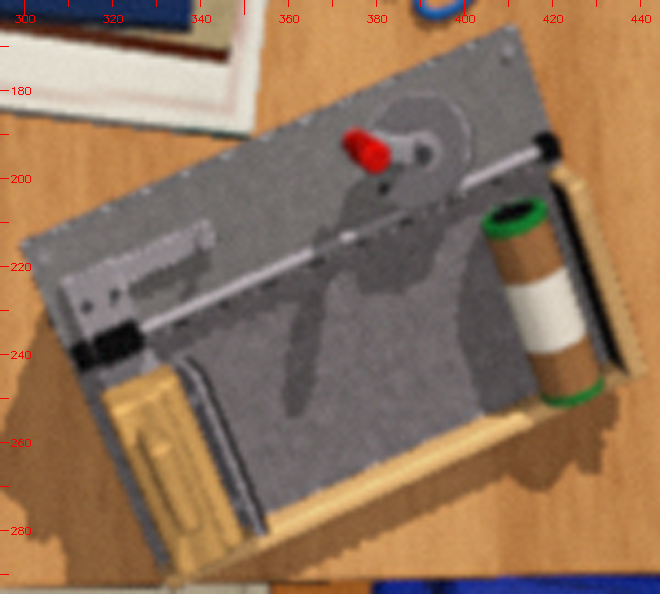

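View pics/s1.png

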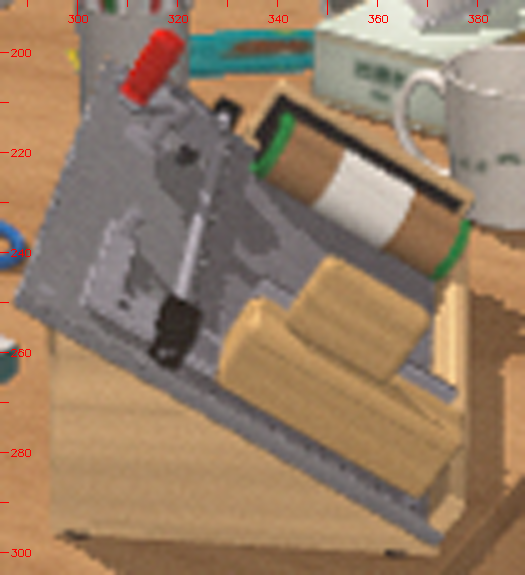

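The magnified views show these points (full-image pixels, col,row). In top: knob top (379.7,194.7), cam disc (390,191) and green tube ends (411,208) and (424.5,248.6). In scene: knob top (318,197) and the fin face corners. I'll fit the bed pose to these and check it with an overlay.

```bash
cat > h.py <<'E'
import numpy as np,cv2,json
from scipy.optimize import least_squares
from scipy.spatial.transform import Rotation as Ro
CAM={"scene":(526.8825567,319.27288033,240.31536346,[[-0.87463208,-0.48472911,0.00751119],[-0.20571082,0.3570602,-0.91114821],[0.43897812,-0.79846459,-0.41201033]],[0.42131562,0.25904594,1.03587307]),
"top":(513.74980812,322.33948705,230.35760589,[[-0.0259332,-0.99966281,-0.00131707],[-0.98290251,0.02573861,-0.18231889],[0.18229131,-0.00343356,-0.98323857]],[-0.05395339,0.5482933,1.34463516])}
def proj(cam,X):
    f,cx,cy,R,t=CAM[cam]; p=np.asarray(X)@np.array(R).T+np.array(t)
    return np.stack([f*p[...,0]/p[...,2]+cx,f*p[...,1]/p[...,2]+cy],-1)
def ray(cam,u,z):
    f,cx,cy,R,t=CAM[cam]; R=np.array(R); c=-R.T@np.array(t); d=R.T@np.array([(u[0]-cx)/f,(u[1]-cy)/f,1]); return c+d*(z-c[2])/d[2]
def Rbed(yaw): # x up slope, y level left, z normal
    return Ro.from_euler("ZY",[yaw,-np.pi/6]).as_matrix()
E
cat > fit.py <<'E'
from h import *
T=lambda x,y:(295+x/4.4-.5,160+y/4.4-.5)
S=lambda x,y:(285+x/5-.5,190+y/5-.5)
k=(188+21,73+42*np.sin(np.pi/3))
# (cam, pix, bed xyz mm, kind) kind: c moves with chock, g green y
O=[("top",T(376,156),(*k,74),0),("scene",S(168,37),(*k,74),0),("scene",S(136,96),(*k,38),0),("top",T(422,140),(188,73,27),0),
("top",T(514,215),(126,0,20),"g"),("top",T(572,390),(1,0,20),"g"),
("scene",S(274,145),(126,0,20),"g"),("scene",S(452,247),(1,0,20),"g"),
("scene",S(325,258),(110,294,84),"c"),("scene",S(430,322),(50,294,84),"c"),("scene",S(288,318),(110,294,42),"c"),("scene",S(388,382),(50,294,42),"c")]
def X(p,o):
    b=np.array(o[2],float)
    if o[3]=="c": b[1]-=p[4]
    if o[3]=="g": b[1]+=p[5]
    return Rbed(p[3])@b/1000+p[:3]
def res(p): return np.concatenate([proj(o[0],X(p,o))-o[1] for o in O])
r=least_squares(res,[.5,-.2,.05,.3,0,25],loss="soft_l1",x_scale=[.01,.01,.01,.05,5,5])
print(np.round(r.x,4)); 
for o,e in zip(O,res(r.x).reshape(-1,2)): print(o[0],o[2],np.round(e,1))
p=r.x; json.dump(p.tolist(),open("bed.json","w"))
B=lambda b:Rbed(p[3])@np.array(b,float)/1000+p[:3]
for f,o,c0,r0,w,h,s,cam in [("pics/top0.png","pics/t2.png",295,160,150,135,4.0,"top"),("pics/scene0.png","pics/s2.png",285,180,105,120,4.0,"scene")]:
    a=cv2.resize(cv2.imread(f)[r0:r0+h,c0:c0+w],None,fx=s,fy=s,interpolation=cv2.INTER_CUBIC)
    def L(pts,col):
        q=[proj(cam,B(b)) for b in pts]; q=np.int32([((u[0]+.5-c0)*s,(u[1]+.5-r0)*s) for u in q]); cv2.polylines(a,[q],False,col,1)
    def box(x0,x1,y0,y1,z0,z1,col):
        for z in(z0,z1): L([(x0,y0,z),(x1,y0,z),(x1,y1,z),(x0,y1,z),(x0,y0,z)],col)
    t=p[4]; box(0,140,0,308,0,0,(0,255,0)); box(-12,0,0,308,0,18,(255,255,0)); box(0,140,-15,0,0,44,(255,0,255))
    box(6,124,256-t,302-t,0,42,(0,0,255)); box(50,110,278-t,294-t,42,84,(0,128,255)); L([(150,0,8),(150,308,8)],(255,0,0))
    L([(188,73,0),(188,73,27),(*k,34),(*k,74)],(0,255,255)); L([(188,210-t,0),(188,210-t,20)],(0,255,255)); L([(0,p[5],20),(125,p[5],20)],(255,255,255))
    cv2.imwrite(o,a)
A=cv2.imread("pics/t2.png"); Bm=cv2.imread("pics/s2.png")
m=np.zeros((540,800,3),np.uint8); a=cv2.resize(A,(440,396)); m[:396,:440]=a; b=cv2.resize(Bm,(358,410)); m[:410,441:799]=b; cv2.imwrite("pics/ov.png",m[:412])
E
python3 fit.py
```

```text
[ 5.13800e-01 -3.71400e-01  2.10000e-02  4.06000e-01  6.38840e+00
  3.19894e+01]
top (209, np.float64(109.37306695894642), 74) [0.7 1.2]
scene (209, np.float64(109.37306695894642), 74) [0.9 0.3]
scene (209, np.float64(109.37306695894642), 38) [ 0.5 -0.8]
top (188, 73, 27) [-0.1  2.2]
top (126, 0, 20) [-0.5 -0.8]
top (1, 0, 20) [ 0.3 -0.1]
scene (126, 0, 20) [-2.1 -0.5]
scene (1, 0, 20) [-0.5  1. ]
scene (110, 294, 84) [ 0.1 -0.6]
scene (50, 294, 84) [ 0.6 -0.8]
scene (110, 294, 42) [-1.8  0.8]
scene (50, 294, 42) [-0.5  0.4]
```

View pics/ov.png

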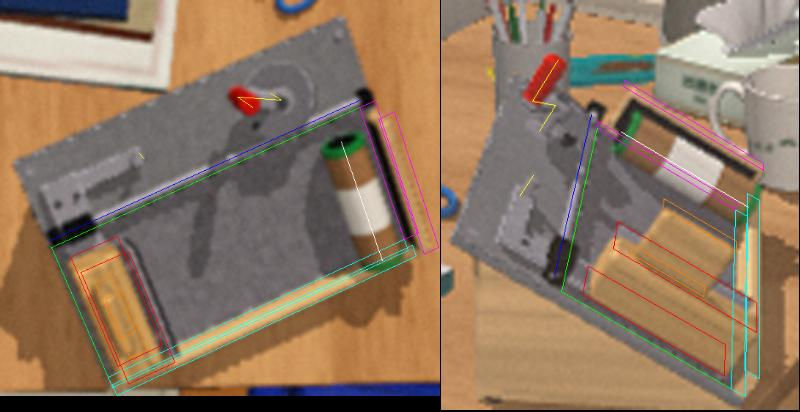

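```bash
python3 - <<'E'
s=open("fit.py").read()
s=s.replace('(110,294,84),"c"),("scene",S(430,322),(50,294,84)','(110,278,84),"c"),("scene",S(430,322),(50,278,84)')
s=s.replace("def X(p,o)","""# lines: cam, 2 pix, model pts
Ln=[("top",T(580,180),T(645,375),[(20,-15,44),(110,-15,44)],0),("scene",S(280,80),S(470,200),[(20,-15,44),(110,-15,44)],0),
("scene",S(285,95),S(460,212),[(20,0,44),(110,0,44)],0),("top",T(145,328),T(530,155),[(150,40,8),(150,220,8)],0),("scene",S(188,285),S(210,195),[(150,130,8),(150,220,8)],0),
("top",T(265,518),T(500,420),[(0,80,18),(0,210,18)],0),("top",T(105,402),T(172,570),[(20,302,42),(110,302,42)],"c"),("top",T(180,368),T(245,540),[(20,256,42),(110,256,42)],"c")]
def lres(p):
    out=[]
    for c,a,b,ps,kd in Ln:
        n=np.array([-(b[1]-a[1]),b[0]-a[0]]); n/=np.linalg.norm(n)
        out+=[(proj(c,X(p,(0,0,q,kd)))-a)@n for q in ps]
    return np.array(out)
def X(p,o)""")
s=s.replace("def res(p): return np.concatenate([proj(o[0],X(p,o))-o[1] for o in O])","def res(p): return np.concatenate([*[proj(o[0],X(p,o))-o[1] for o in O],lres(p)])")
s=s.replace("res(r.x).reshape","res(r.x)[:2*len(O)].reshape").replace("p=r.x; json","print(np.round(lres(r.x),1)); p=r.x; json")
open("fit.py","w").write(s)
E
python3 fit.py
```

```text
[ 5.12100e-01 -3.67800e-01  1.91000e-02  4.02500e-01  2.80190e+00
  2.73393e+01]
top (209, np.float64(109.37306695894642), 74) [-0.7  1.9]
scene (209, np.float64(109.37306695894642), 74) [0.6 1.4]
scene (209, np.float64(109.37306695894642), 38) [0.2 0.3]
top (188, 73, 27) [-1.4  2.9]
top (126, 0, 20) [-0.2 -0.8]
top (1, 0, 20) [ 0.4 -0.1]
scene (126, 0, 20) [-2.1  0. ]
scene (1, 0, 20) [-0.5  1.6]
scene (110, 278, 84) [-0.1 -1.4]
scene (50, 278, 84) [ 0.3 -1.7]
scene (110, 294, 42) [-2.4  2.9]
scene (50, 294, 42) [-1.   2.5]
[-1.5 -1.7 -1.1 -0.3 -2.4 -0.7  0.   0.1 -1.2 -1.1  0.7  2.4 -0.8 -0.
 -0.2  0.7]
```

View pics/ov.png

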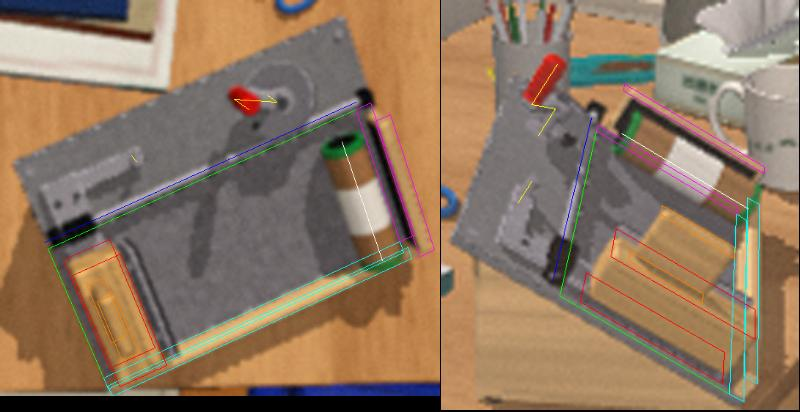

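```bash
sed -i 's/110,278,84/110,294,84/; s/(50,278,84)/(50,294,84)/; s/T(422,140),(188,73,27)/T(420,153),(188,73,30)/' fit.py; python3 fit.py
cat > tubes.py <<'E'
from h import *
# tubes on desk via colour caps: segment saturated red/blue in top image
im=cv2.imread("pics/top0.png"); hsv=cv2.cvtColor(im,cv2.COLOR_BGR2HSV)
H,Sa,V=[hsv[:,:,i].astype(int) for i in range(3)]
for n,win,m in [("blue",(240,258,292,270),(H>105)&(H<130)&(Sa>150)),("red",(150,242,215,305),((H<6)|(H>174))&(Sa>190))]:
    c0,r0,c1,r1=win; w=np.zeros_like(m)
    w[240:295,c0-5:c1]=m[240:295,c0-5:c1]
    nn,l,st,ce=cv2.connectedComponentsWithStats(w.astype(np.uint8))
    i=np.argsort(-st[1:,4])[:2]+1
    P=[ray("top",ce[k],0.027) for k in i]; print(n,st[i,4],ce[i].round(1).tolist(),np.round(P,3).tolist(),"len",np.linalg.norm(P[0]-P[1]).round(3),"mid",np.mean(P,0).round(4),"ang",np.degrees(np.arctan2(*(P[0]-P[1])[[1,0]])).round(1))
    print(" scene proj mid",proj("scene",np.mean(P,0)-[0,0,.007]).round(0))
E
python3 tubes.py
```

```text
[ 5.10800e-01 -3.65400e-01  2.18000e-02  4.03200e-01  6.05870e+00
  2.57842e+01]
top (209, np.float64(109.37306695894642), 74) [-1.5  2.2]
scene (209, np.float64(109.37306695894642), 74) [0.7 0.8]
scene (209, np.float64(109.37306695894642), 38) [ 0.2 -0.3]
top (188, 73, 30) [-1.4  0.5]
top (126, 0, 20) [-0.4 -0.7]
top (1, 0, 20) [ 0.3 -0. ]
scene (126, 0, 20) [-2.  -0.7]
scene (1, 0, 20) [-0.4  0.9]
scene (110, 294, 84) [-0.2  0.2]
scene (50, 294, 84) [0.4 0.1]
scene (110, 294, 42) [-2.1  1.8]
scene (50, 294, 42) [-0.7  1.4]
[-0.8 -0.9 -1.6 -0.8 -2.9 -1.2 -0.   0.1 -1.3 -1.2  0.8  2.6 -1.1 -0.3
 -0.5  0.4]
blue [26 13] [[259.7, 287.2], [256.5, 244.0]] [[0.399, 0.105, 0.027], [0.518, 0.113, 0.027]] len 0.119 mid [0.4583 0.1093 0.027 ] ang -176.0
 scene proj mid [304. 326.]
red [30  3] [[189.6, 255.0], [169.0, 294.0]] [[0.492, 0.297, 0.027], [0.387, 0.35, 0.027]] len 0.118 mid [0.4395 0.3235 0.027 ] ang -27.0
 scene proj mid [254. 386.]
```

```bash
cat >> h.py <<'E'
p=json.load(open("bed.json")) if __import__("os").path.exists("bed.json") else None
RB=Rbed(p[3]); B=lambda x,y,z:RB@np.array([x,y,z],float)/1000+p[:3]
RT=RB@np.diag([1,-1,-1])           # tool on bed
def Rd(psi): a=np.radians(psi); return np.array([[np.cos(a),np.sin(a),0],[np.sin(a),-np.cos(a),0],[0,0,-1]])
def go(pos,R,cur=None):
    from plant import get_state
    if cur is None: s=get_state(); cur=(s["eef_pos"],Ro.from_quat(s["tcp_rot"]).as_matrix())
    d=cur[1].T@(np.array(pos)-cur[0]); w=Ro.from_matrix(cur[1].T@R).as_rotvec()
    n=max(np.linalg.norm(d)/.0625,np.degrees(np.linalg.norm(w))/10.7)
    print("tr",(d/.75).round(4).tolist(),"tw",(np.degrees(w)/60).round(4).tolist(),"rows %.1f"%n,"to",np.round(pos,3))
    return (np.array(pos,float),R)
E
python3 - <<'E'
from h import *
a,b=ray("top",(174.5,296),.025),ray("top",(189.6,255),.027); print(a,b,(a+b)/2,np.degrees(np.arctan2(b[1]-a[1],b[0]-a[0])),np.linalg.norm(a-b))
print("net red",ray("top",(182,279),.03),"net blue",ray("top",(258,269),.03))
for n,b in dict(fin=(80,280,66),knob0=(209,109,58),knob1=(230,73,58),knob2=(167,37,58),p1=(68,110,20),p2=(68,185,20)).items(): print(n,B(*b).round(3))
for n,u,z in [("cup",(470,152),.1),("mug",(486,233),.05)]: print(n,ray("top",u,z))
c=go([.43,-.35,.25],Rd(10)); c=go([.458,-.05,.25],Rd(4),c); c=go([.458,.109,.12],Rd(4),c); c=go([.458,.109,.004],Rd(4),c)
E
```

```text
[0.38149731 0.33578005 0.025     ] [0.49194583 0.29681971 0.027     ] [0.43672157 0.31629988 0.026     ] -19.430120221394734 0.11713574991928061
net red [0.42645241 0.31524634 0.03      ] net blue [0.44826338 0.10930696 0.03      ]
fin [ 0.434 -0.094  0.119]
knob0 [ 0.608 -0.206  0.177]
knob1 [ 0.639 -0.231  0.187]
knob2 [ 0.603 -0.286  0.156]
p1 [ 0.513 -0.245  0.073]
p2 [ 0.483 -0.176  0.073]
cup [ 0.7415707  -0.47100489  0.1       ]
mug [ 0.52786292 -0.51178112  0.05      ]
tr [0.3432, -0.2452, -0.0249] tw [-0.0, -0.0, 0.2199] rows 5.1 to [ 0.43 -0.35  0.25]
tr [0.1062, -0.3874, 0.0] tw [0.0, 0.0, 0.1] rows 4.8 to [ 0.458 -0.05   0.25 ]
tr [0.0148, -0.2115, 0.1733] tw [0.0, 0.0, 0.0] rows 3.3 to [0.458 0.109 0.12 ]
tr [0.0, 0.0, 0.1547] tw [0.0, 0.0, 0.0] rows 1.9 to [0.458 0.109 0.004]
```

Call:
arm_command(
  steps=[
    {"translation": [0.343,-0.245,-0.025],"twist": [0,0,0.22],"fingers": 1},
    {"translation": [0.343,-0.245,-0.025],"twist": [0,0,0.22],"fingers": 1},
    {"translation": [0.343,-0.245,-0.025],"twist": [0,0,0.22],"fingers": 1},
    {"translation": [0.343,-0.245,-0.025],"twist": [0,0,0.22],"fingers": 1},
    {"translation": [0.343,-0.245,-0.025],"twist": [0,0,0.22],"fingers": 1},
  ],
  grip_force=50,
)

```text
time: 2.02
eef_pos: [0.4286, -0.352, 0.2503]
tcp_rot: [0.996, 0.087, 0.0, 0.0]
contact_force: [-1.0, 0.6, -0.6]
opening: 1.003
finger_force: 0.0
```

Call:
arm_command(
  steps=[
    {"translation": [0.106,-0.387,0],"twist": [0,0,0.1],"fingers": 1},
    {"translation": [0.106,-0.387,0],"twist": [0,0,0.1],"fingers": 1},
    {"translation": [0.106,-0.387,0],"twist": [0,0,0.1],"fingers": 1},
    {"translation": [0.106,-0.387,0],"twist": [0,0,0.1],"fingers": 1},
    {"translation": [0.106,-0.387,0],"twist": [0,0,0.1],"fingers": 1},
  ],
)

```text
time: 2.65
eef_pos: [0.4556, -0.052, 0.2502]
tcp_rot: [0.999, 0.035, 0.001, 0.0]
contact_force: [0.1, -0.3, 0.7]
opening: 0.999
finger_force: 0.0
```

```bash
python3 - <<'E'
from h import *
c=go([.456,.109,.1],Rd(4)); c=go([.456,.109,.004],Rd(4),c)
E
```

```text
tr [0.0155, -0.2141, 0.2003] tw [0.0003, -0.0011, 0.0006] rows 3.5 to [0.456 0.109 0.1  ]
tr [0.0, 0.0, 0.128] tw [0.0, 0.0, 0.0] rows 1.5 to [0.456 0.109 0.004]
```

Call:
arm_command(
  steps=[
    {"translation": [0.015,-0.214,0.2],"twist": [0,0,0],"fingers": 1},
    {"translation": [0.015,-0.214,0.2],"twist": [0,0,0],"fingers": 1},
    {"translation": [0.015,-0.214,0.2],"twist": [0,0,0],"fingers": 1},
    {"translation": [0.015,-0.214,0.2],"twist": [0,0,0],"fingers": 1},
    {"translation": [0.015,-0.214,0.2],"twist": [0,0,0],"fingers": 1},
  ],
)

```text
time: 3.28
eef_pos: [0.4539, 0.1079, 0.0979]
tcp_rot: [0.999, 0.036, -0.002, 0.0]
contact_force: [0.1, -0.2, 0.1]
opening: 1.0
finger_force: 0.0
```

Call:
arm_command(
  steps=[
    {"translation": [0,0,0.08],"twist": [0,0,0],"fingers": 1},
    {"translation": [0,0,0.125],"twist": [0,0,0],"fingers": 1},
    {"translation": [0,0,0.125],"twist": [0,0,0],"fingers": -0.2},
    {"translation": [0,0,0.125],"twist": [0,0,0],"fingers": -0.5},
    {"translation": [0,0,0.125],"twist": [0,0,0],"fingers": -0.5},
  ],
)

```text
time: 3.9
eef_pos: [0.4583, 0.1065, 0.009]
tcp_rot: [0.999, 0.035, 0.003, 0.0]
contact_force: [-0.1, -1.0, 2.2]
opening: 0.449
finger_force: 50.0
```

Call:
arm_command(
  steps=[
    {"translation": [0,0,0],"twist": [0,0,0],"fingers": -0.5},
    {"translation": [0,0,0],"twist": [0,0,0],"fingers": -0.5},
    {"translation": [0,0,0],"twist": [0,0,0],"fingers": -0.5},
  ],
)

```text
time: 4.28
eef_pos: [0.4583, 0.1065, 0.0089]
tcp_rot: [0.999, 0.035, 0.003, 0.0]
contact_force: [-0.9, -1.0, 6.9]
opening: 0.453
finger_force: 50.2
```

```bash
python3 - <<'E'
from h import *
c=go([.458,.05,.25],Rd(10)); c=go(B(70,112,110),RT,c); c=go(B(70,112,10.5),RT,c)
E
```

```text
tr [-0.0039, 0.0754, -0.3214] tw [0.001, -0.005, -0.1002] rows 4.0 to [0.458 0.05  0.25 ]
tr [-0.0534, 0.4106, 0.1306] tw [0.0572, 0.4978, -0.2134] rows 5.2 to [ 0.472 -0.26   0.152]
tr [-0.0, -0.0, 0.1327] tw [0.0, 0.0, 0.0] rows 1.6 to [ 0.518 -0.241  0.066]
```

Call:
arm_command(
  steps=[
    {"translation": [0,0,-0.08],"twist": [0,0,0],"fingers": -0.5},
    {"translation": [-0.004,0.075,-0.321],"twist": [0,0,-0.1],"fingers": -0.5},
    {"translation": [-0.004,0.075,-0.321],"twist": [0,0,-0.1],"fingers": -0.5},
    {"translation": [-0.004,0.075,-0.321],"twist": [0,0,-0.1],"fingers": -0.5},
    {"translation": [-0.004,0.075,-0.321],"twist": [0,0,-0.1],"fingers": -0.5},
  ],
)

```text
time: 4.9
eef_pos: [0.4598, 0.0492, 0.2542]
tcp_rot: [0.996, 0.086, 0.007, 0.002]
contact_force: [1.4, -0.2, -1.6]
opening: 0.448
finger_force: 51.6
```

Call:
arm_command(
  steps=[
    {"translation": [-0.02,0.08,0],"twist": [0.01,0.1,-0.04],"fingers": -0.5},
    {"translation": [-0.035,0.16,0],"twist": [0.023,0.2,-0.085],"fingers": -0.5},
    {"translation": [-0.05,0.24,0.02],"twist": [0.034,0.3,-0.13],"fingers": -0.5},
    {"translation": [-0.053,0.32,0.06],"twist": [0.046,0.4,-0.17],"fingers": -0.5},
    {"translation": [-0.053,0.4,0.11],"twist": [0.057,0.498,-0.213],"fingers": -0.5},
  ],
)

```text
time: 5.52
eef_pos: [0.4663, -0.2358, 0.1746]
tcp_rot: [0.946, 0.193, 0.254, -0.051]
contact_force: [0.4, -0.9, -1.9]
opening: 0.449
finger_force: 51.5
```

```bash
python3 - <<'E'
from h import *
from plant import *
c=go(B(70,112,110),RT); c=go(B(70,112,50),RT); c=go(B(70,112,10.5),RT,c)
s=read_camera("scene"); t=read_camera("top")
m=np.zeros((480,800,3),np.uint8)
m[:,:400]=cv2.resize(t["pixels"][150:300,290:415],(400,480)); m[:,400:]=cv2.resize(s["pixels"][150:300,275:400],(400,480)); cv2.imwrite("pics/v1.png",m[:,:,::-1])
E
```

```text
tr [-0.02, 0.0329, 0.0232] tw [0.0023, -0.0001, -0.0002] rows 0.5 to [ 0.472 -0.26   0.152]
tr [-0.02, 0.0327, 0.1032] tw [0.0023, -0.0001, -0.0002] rows 1.3 to [ 0.5   -0.248  0.1  ]
tr [-0.0, -0.0, 0.0527] tw [0.0, 0.0, 0.0] rows 0.6 to [ 0.518 -0.241  0.066]
```

View pics/v1.png

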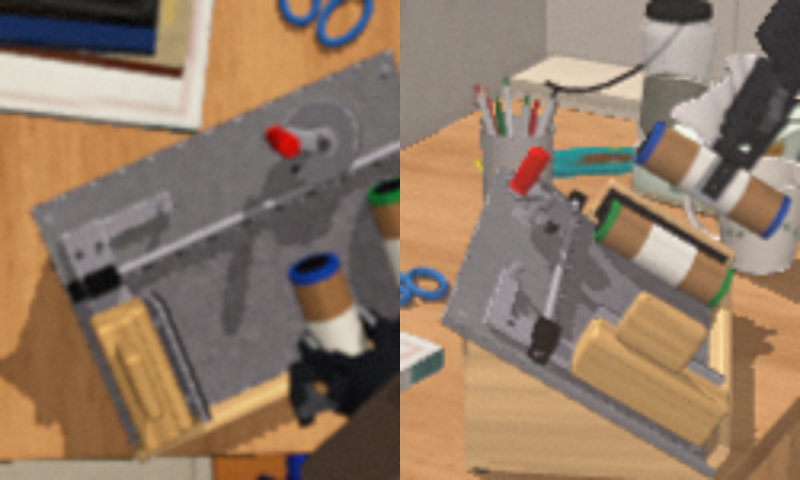

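Blue is held near its middle (in the scene half at about (715,180)) and lies parallel to green. I'll lower it in small steps and watch the force.

Call:
arm_command(
  steps=[
    {"translation": [-0.02,0.033,0.05],"twist": [0.002,0,0],"fingers": -0.5},
    {"translation": [-0.02,0.033,0.103],"twist": [0.002,0,0],"fingers": -0.5},
    {"translation": [-0.02,0.033,0.125],"twist": [0.002,0,0],"fingers": -0.5},
    {"translation": [-0.02,0.033,0.14],"twist": [0.002,0,0],"fingers": -0.5},
    {"translation": [-0.02,0.033,0.149],"twist": [0.002,0,0],"fingers": -0.5},
  ],
)

```text
time: 6.25
eef_pos: [0.5162, -0.24, 0.0712]
tcp_rot: [0.947, 0.193, 0.252, -0.052]
contact_force: [0.4, -0.8, -1.8]
opening: 0.454
finger_force: 51.5
```

```bash
python3 - <<'E'
from h import *
from plant import *
s=get_state(); print(s["contact_force"],RB.T@s["contact_force"],((RB.T@(s["eef_pos"]-p[:3]))*1000).round(1))
E
```

```text
[ 0.40666766 -0.79399478 -1.75693613] [-0.82435788 -0.88988899 -1.55279185] [ 71.6 113.2  15.7]
```

Call:
arm_command(
  steps=[
    {"translation": [0,0,0.003],"twist": [0,0,0],"fingers": -0.5},
    {"translation": [0,0,0.006],"twist": [0,0,0],"fingers": -0.5},
    {"translation": [0,0,0.006],"twist": [0,0,0],"fingers": -0.5},
  ],
)

```text
time: 6.62
eef_pos: [0.5178, -0.2396, 0.0672]
tcp_rot: [0.947, 0.193, 0.252, -0.052]
contact_force: [0.4, 1.0, -1.8]
opening: 0.446
finger_force: 51.5
```

Call:
arm_command(
  steps=[
    {"translation": [0,0,0.002],"twist": [0,0,0],"fingers": -0.5},
    {"translation": [0,0,0.003],"twist": [0,0,0],"fingers": -0.5},
    {"translation": [0,0,0.003],"twist": [0,0,0],"fingers": -0.5},
  ],
)

```text
time: 7.0
eef_pos: [0.5186, -0.2395, 0.0656]
tcp_rot: [0.947, 0.193, 0.252, -0.053]
contact_force: [-6.2, 0.0, 4.3]
opening: 0.448
finger_force: 52.5
```

Call:
arm_command(
  steps=[
    {"translation": [0,0,0.002],"twist": [0,0,0],"fingers": -0.5},
    {"translation": [0,0,0.002],"twist": [0,0,0],"fingers": -0.5},
  ],
)

```text
time: 7.25
eef_pos: [0.5186, -0.2395, 0.0655]
tcp_rot: [0.947, 0.194, 0.251, -0.053]
contact_force: [-16.3, -0.8, 15.5]
opening: 0.447
finger_force: 54.0
```

Contact came at bed z≈9.4 mm, as the model predicts. I'll ease off, release and retract.

Call:
arm_command(
  steps=[
    {"translation": [0,0,-0.003],"twist": [0,0,0],"fingers": -0.5},
    {"translation": [0,0,-0.003],"twist": [0,0,0],"fingers": 0.3},
    {"translation": [0,0,-0.003],"twist": [0,0,0],"fingers": 0.3},
    {"translation": [0,0,-0.003],"twist": [0,0,0],"fingers": 0.3},
    {"translation": [0,0,-0.06],"twist": [0,0,0],"fingers": 0.3},
  ],
)

```text
time: 7.88
eef_pos: [0.4975, -0.2452, 0.0997]
tcp_rot: [0.947, 0.193, 0.25, -0.056]
contact_force: [0.2, -0.2, 1.1]
opening: 0.65
finger_force: 0.0
```

Call:
arm_command(
  steps=[
    {"translation": [0,0,-0.08],"twist": [0,0,0],"fingers": 0.3},
    {"translation": [0,0,-0.14],"twist": [0,0,0],"fingers": 0.3},
    {"translation": [0,0,-0.14],"twist": [0,0,0],"fingers": 0.3},
  ],
)

```text
time: 8.25
eef_pos: [0.4517, -0.2707, 0.1979]
tcp_rot: [0.947, 0.193, 0.253, -0.049]
contact_force: [0.5, 0.8, -0.5]
opening: 0.651
finger_force: 0.0
```

```bash
python3 - <<'E'
from h import *
c=go([.44,-.03,.25],Rd(5)); c=go([.437,.24,.2],Rd(-19.5),c); c=go([.435,.316,.09],Rd(-19.5),c); go([.435,.316,.004],Rd(-19.5),c)
E
```

```text
tr [0.1316, -0.3011, -0.0064] tw [-0.0731, -0.4953, 0.2939] rows 3.9 to [ 0.44 -0.03  0.25]
tr [0.0274, -0.359, 0.0667] tw [0.0, 0.0, 0.4083] rows 4.4 to [0.437 0.24  0.2  ]
tr [-0.0363, -0.0946, 0.1467] tw [0.0, 0.0, 0.0] rows 2.1 to [0.435 0.316 0.09 ]
tr [0.0, 0.0, 0.1147] tw [0.0, 0.0, 0.0] rows 1.4 to [0.435 0.316 0.004]
```

Call:
arm_command(
  steps=[
    {"translation": [0.132,-0.301,-0.006],"twist": [-0.073,-0.495,0.294],"fingers": 1},
    {"translation": [0.132,-0.301,-0.006],"twist": [-0.073,-0.495,0.294],"fingers": 1},
    {"translation": [0.132,-0.301,-0.006],"twist": [-0.073,-0.495,0.294],"fingers": 1},
    {"translation": [0.132,-0.301,-0.006],"twist": [-0.073,-0.495,0.294],"fingers": 1},
    {"translation": [0.132,-0.301,-0.006],"twist": [-0.073,-0.495,0.294],"fingers": 1},
  ],
)

```text
time: 8.88
eef_pos: [0.4395, -0.0253, 0.2463]
tcp_rot: [0.999, 0.045, -0.004, -0.004]
contact_force: [0.7, 0.3, -0.7]
opening: 0.998
finger_force: 0.0
```

Call:
arm_command(
  steps=[
    {"translation": [0.027,-0.359,0.067],"twist": [0,0,0.408],"fingers": 1},
    {"translation": [0.027,-0.359,0.067],"twist": [0,0,0.408],"fingers": 1},
    {"translation": [0.027,-0.359,0.067],"twist": [0,0,0.408],"fingers": 1},
    {"translation": [0.027,-0.359,0.067],"twist": [0,0,0.408],"fingers": 1},
    {"translation": [0.027,-0.359,0.067],"twist": [0,0,0.408],"fingers": 1},
  ],
)

```text
time: 9.5
eef_pos: [0.4338, 0.2453, 0.1966]
tcp_rot: [0.986, -0.167, -0.004, -0.003]
contact_force: [0.6, -0.1, 0.5]
opening: 1.0
finger_force: 0.0
```

```bash
python3 - <<'E'
from h import *
from plant import *
t=read_camera("top"); im=cv2.cvtColor(t["pixels"],cv2.COLOR_RGB2BGR); cv2.imwrite("pics/top1.png",im)
for q in ("tube_red","tube_blue"): print(q,[(d["point"],round(d["conf"],2)) for d in recognise(t,q)[:2]])
c=go([.435,.316,.09],Rd(-19.5)); go([.435,.316,.004],Rd(-19.5),c)
print(get_state()["qpos"].round(2))
b=[proj("top",B(0,113,20)),proj("top",B(125,113,20))]; print(b)
hsv=cv2.cvtColor(im,cv2.COLOR_BGR2HSV); m=((hsv[:,:,0]>105)&(hsv[:,:,0]<130)&(hsv[:,:,1]>150)).astype(np.uint8); m[:,:350]=0;m[:,430:]=0;m[:180]=0;m[275:]=0
n,l,st,ce=cv2.connectedComponentsWithStats(m); print(st[1:,4],ce[1:].round(1))
E
```

```text
tube_red []
tube_blue [([238.2, 383.3], 0.66)]
tr [-0.028, -0.0905, 0.1426] tw [-0.0023, 0.0102, 0.0069] rows 2.1 to [0.435 0.316 0.09 ]
tr [0.0, 0.0, 0.1147] tw [0.0, 0.0, 0.0] rows 1.4 to [0.435 0.316 0.004]
[ 0.3  -0.07  2.03  0.01  1.19  2.21]
[array([396.03558553, 261.72191022]), array([381.19998787, 221.47689667])]
[59  5  4] [[381.6 220.8]
 [398.  260.2]
 [392.5 262. ]]
```

Call:
arm_command(
  steps=[
    {"translation": [-0.028,-0.09,0.143],"twist": [-0.002,0.01,0.007],"fingers": 1},
    {"translation": [-0.028,-0.09,0.143],"twist": [-0.002,0.01,0.007],"fingers": 1},
    {"translation": [-0.028,-0.09,0.143],"twist": [-0.002,0.01,0.007],"fingers": 1},
  ],
)

```text
time: 10.02
eef_pos: [0.4336, 0.3126, 0.0862]
tcp_rot: [0.985, -0.171, -0.003, 0.002]
contact_force: [0.9, 0.0, 0.2]
opening: 1.003
finger_force: 0.0
```

Call:
arm_command(
  steps=[
    {"translation": [0,0,0.075],"twist": [0,0,0],"fingers": 1},
    {"translation": [0,0,0.115],"twist": [0,0,0],"fingers": 1},
    {"translation": [0,0,0.115],"twist": [0,0,0],"fingers": -0.2},
    {"translation": [0,0,0.115],"twist": [0,0,0],"fingers": -0.5},
    {"translation": [0,0,0.115],"twist": [0,0,0],"fingers": -0.5},
  ],
)

```text
time: 10.65
eef_pos: [0.4404, 0.3148, 0.0092]
tcp_rot: [0.985, -0.172, 0.005, -0.003]
contact_force: [-0.7, -0.3, 2.9]
opening: 0.447
finger_force: 50.2
```

Call:
arm_command(
  steps=[
    {"translation": [0,0,0],"twist": [0,0,0],"fingers": -0.5},
    {"translation": [0,0,-0.08],"twist": [0,0,0],"fingers": -0.5},
    {"translation": [0,0,-0.16],"twist": [0,0,0],"fingers": -0.5},
    {"translation": [0,0,-0.24],"twist": [0,0,0],"fingers": -0.5},
    {"translation": [0,0,-0.32],"twist": [0,0,0],"fingers": -0.5},
  ],
)

```text
time: 11.28
eef_pos: [0.4362, 0.3134, 0.2485]
tcp_rot: [0.985, -0.172, 0.002, -0.001]
contact_force: [0.5, 1.2, -1.9]
opening: 0.449
finger_force: 51.1
```

```bash
python3 - <<'E'
from h import *
c=go([.45,.05,.25],Rd(0)); c=go(B(70,187,120),RT,c); c=go(B(70,187,40),RT,c)
E
```

```text
tr [0.1362, 0.3242, -0.0025] tw [-0.0026, -0.0046, -0.3297] rows 4.2 to [0.45 0.05 0.25]
tr [-0.016, 0.3242, 0.119] tw [0.1008, 0.4931, -0.3762] rows 4.1 to [ 0.438 -0.193  0.161]
tr [-0.0, -0.0, 0.1067] tw [0.0, 0.0, 0.0] rows 1.3 to [ 0.475 -0.177  0.091]
```

Call:
arm_command(
  steps=[
    {"translation": [0.136,0.324,-0.003],"twist": [-0.003,-0.005,-0.33],"fingers": -0.5},
    {"translation": [0.136,0.324,-0.003],"twist": [-0.003,-0.005,-0.33],"fingers": -0.5},
    {"translation": [0.136,0.324,-0.003],"twist": [-0.003,-0.005,-0.33],"fingers": -0.5},
    {"translation": [0.136,0.324,-0.003],"twist": [-0.003,-0.005,-0.33],"fingers": -0.5},
    {"translation": [0.136,0.324,-0.003],"twist": [-0.003,-0.005,-0.33],"fingers": -0.5},
  ],
)

```text
time: 11.9
eef_pos: [0.45, 0.0478, 0.2485]
tcp_rot: [1.0, -0.002, -0.0, 0.001]
contact_force: [0.3, 0.3, -1.5]
opening: 0.448
finger_force: 51.2
```

Call:
arm_command(
  steps=[
    {"translation": [-0.003,0.08,0],"twist": [0.02,0.1,-0.08],"fingers": -0.5},
    {"translation": [-0.006,0.16,0],"twist": [0.04,0.2,-0.15],"fingers": -0.5},
    {"translation": [-0.01,0.24,0],"twist": [0.06,0.3,-0.23],"fingers": -0.5},
    {"translation": [-0.016,0.32,0.03],"twist": [0.08,0.4,-0.3],"fingers": -0.5},
    {"translation": [-0.016,0.324,0.09],"twist": [0.1,0.493,-0.376],"fingers": -0.5},
  ],
)

```text
time: 12.52
eef_pos: [0.4409, -0.187, 0.1976]
tcp_rot: [0.952, 0.184, 0.238, -0.048]
contact_force: [0.2, 0.4, -2.7]
opening: 0.448
finger_force: 51.4
```

```bash
python3 - <<'E'
from h import *
go(B(70,187,40),RT);go(B(70,187,14),RT)
E
```

```text
tr [-0.0256, 0.0057, 0.1468] tw [0.0062, 0.0306, -0.0199] rows 1.8 to [ 0.475 -0.177  0.091]
tr [-0.0245, 0.0055, 0.1814] tw [0.0062, 0.0306, -0.0199] rows 2.2 to [ 0.487 -0.172  0.069]
```

Call:
arm_command(
  steps=[
    {"translation": [-0.025,0.006,0.08],"twist": [0.006,0.031,-0.02],"fingers": -0.5},
    {"translation": [-0.025,0.006,0.14],"twist": [0.006,0.031,-0.02],"fingers": -0.5},
    {"translation": [-0.025,0.006,0.17],"twist": [0.006,0.031,-0.02],"fingers": -0.5},
    {"translation": [-0.025,0.006,0.182],"twist": [0.006,0.031,-0.02],"fingers": -0.5},
    {"translation": [-0.025,0.006,0.182],"twist": [0.006,0.031,-0.02],"fingers": -0.5},
  ],
)

```text
time: 13.15
eef_pos: [0.4857, -0.1685, 0.0692]
tcp_rot: [0.946, 0.196, 0.252, -0.057]
contact_force: [-19.1, 2.4, 24.4]
opening: 0.452
finger_force: 58.6
```

```bash
python3 - <<'E'
from h import *
from plant import *
s=get_state(); print(s["contact_force"],((RB.T@(s["eef_pos"]-p[:3]))*1000).round(1)); go(B(70,187,10),RT)
E
```

```text
[-19.13663489   2.3782538   24.38963763] [ 70.6 191.   13.9]
tr [-0.0008, 0.0054, 0.0052] tw [-0.0112, 0.0019, 0.0016] rows 0.1 to [ 0.489 -0.172  0.065]
```

```bash
python3 - <<'E'
from h import *
from plant import *
t=read_camera("top"); s=read_camera("scene")
m=np.zeros((480,800,3),np.uint8)
m[:,:400]=cv2.resize(t["pixels"][180:300,300:400],(400,480),interpolation=cv2.INTER_CUBIC); m[:,400:]=cv2.resize(s["pixels"][190:310,290:390],(400,480),interpolation=cv2.INTER_CUBIC); cv2.imwrite("pics/v2.png",m[:,:,::-1])
for c,x0,y0,o in (("top",300,180,0),("scene",290,190,400)): print(c,[((proj(c,B(x,191,20))-[x0,y0])*4+[o,0]).round(0).tolist() for x in (7.5,132.5)])
E
```

```text
top [[276.0, 365.0], [213.0, 205.0]]
scene [[728.0, 298.0], [562.0, 202.0]]
```

View pics/v2.png

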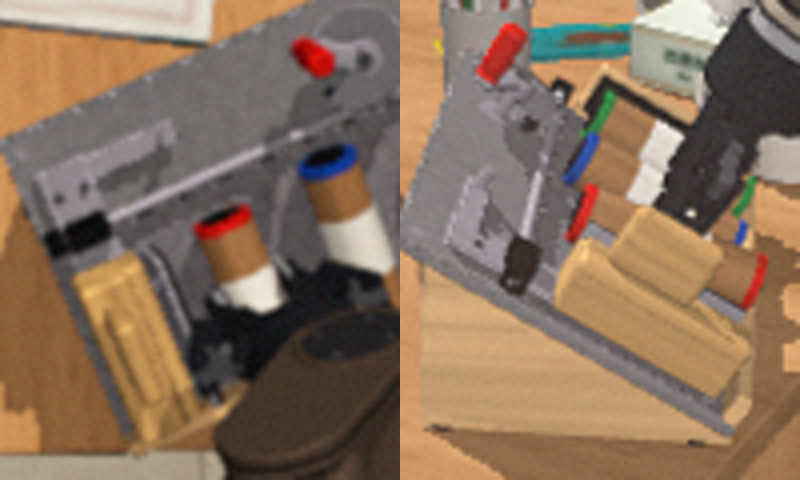

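Red was gripped about 14 mm off its middle. In the top half its upper cap is at (222,222), where I expected (213,205), so its lower end is resting on the lip. I'll lift, shift about 15 mm up the slope and lower again.

Call:
arm_command(
  steps=[
    {"translation": [0,0,-0.04],"twist": [0,0,0],"fingers": -0.5},
    {"translation": [0.01,0.003,-0.04],"twist": [-0.01,0,0],"fingers": -0.5},
    {"translation": [0.02,0.003,-0.04],"twist": [-0.01,0,0],"fingers": -0.5},
    {"translation": [0.02,0.003,-0.02],"twist": [-0.01,0,0],"fingers": -0.5},
    {"translation": [0.02,0.003,-0.012],"twist": [-0.01,0,0],"fingers": -0.5},
  ],
)

```text
time: 13.88
eef_pos: [0.4933, -0.1656, 0.078]
tcp_rot: [0.948, 0.191, 0.25, -0.053]
contact_force: [0.5, -0.4, -2.1]
opening: 0.448
finger_force: 55.6
```

```bash
python3 - <<'E'
from h import *
from plant import *
s=get_state(); print(s["contact_force"],((RB.T@(s["eef_pos"]-p[:3]))*1000).round(1)); go(B(85,188,10),RT)
E
```

```text
[ 0.51708626 -0.40692176 -2.13229311] [ 82.1 190.6  17.5]
tr [0.004, 0.0035, 0.01] tw [-0.0015, 0.0063, -0.0049] rows 0.1 to [ 0.5   -0.166  0.073]
```

Call:
arm_command(
  steps=[
    {"translation": [0.002,0.003,0.004],"twist": [0,0,0],"fingers": -0.5},
    {"translation": [0.003,0.003,0.007],"twist": [0,0,0],"fingers": -0.5},
    {"translation": [0.003,0.003,0.007],"twist": [0,0,0],"fingers": -0.5},
  ],
)

```text
time: 14.25
eef_pos: [0.4977, -0.1674, 0.0761]
tcp_rot: [0.948, 0.192, 0.25, -0.052]
contact_force: [-9.9, -1.9, 3.5]
opening: 0.452
finger_force: 56.6
```

```bash
python3 - <<'E'
from h import *
from plant import *
s=get_state(); print(s["contact_force"],((RB.T@(s["eef_pos"]-p[:3]))*1000).round(1)); 
t=read_camera("top"); im=cv2.cvtColor(t["pixels"],cv2.COLOR_RGB2BGR); hsv=cv2.cvtColor(im,cv2.COLOR_BGR2HSV)
m=(((hsv[:,:,0]<6)|(hsv[:,:,0]>174))&(hsv[:,:,1]>170)).astype(np.uint8); m[:,:320]=0;m[:,400:]=0;m[:200]=0;m[290:]=0
n,l,st,ce=cv2.connectedComponentsWithStats(m); print(st[1:,4],ce[1:].round(1)); print(proj("top",B(125,187,20)),proj("top",B(135,187,20)))
E
```

```text
[-9.89063402 -1.91265292  3.47096766] [ 84.  187.2  14.2]
[63] [[355.  230.5]]
[355.67238805 233.04207051] [354.37269913 229.72630144]
```

Call:
arm_command(
  steps=[
    {"translation": [0,0,0],"twist": [0,0,0],"fingers": 0},
    {"translation": [0,0,0],"twist": [0,0,0],"fingers": 0.25},
    {"translation": [0,0,0],"twist": [0,0,0],"fingers": 0.25},
    {"translation": [0,0,0],"twist": [0,0,0],"fingers": 0.25},
    {"translation": [0,0,-0.05],"twist": [0,0,0],"fingers": 0.25},
  ],
)

```text
time: 14.92
eef_pos: [0.4804, -0.173, 0.1073]
tcp_rot: [0.948, 0.191, 0.25, -0.054]
contact_force: [0.5, -0.5, 0.1]
opening: 0.628
finger_force: 0.0
```

Call:
arm_command(
  steps=[
    {"translation": [0,0,-0.08],"twist": [0,0,0],"fingers": 0.25},
    {"translation": [-0.1,0,-0.16],"twist": [0,0,0],"fingers": 0.25},
    {"translation": [-0.12,-0.05,-0.22],"twist": [0,0,0],"fingers": 0.25},
    {"translation": [-0.12,-0.12,-0.22],"twist": [0,0,0],"fingers": 0.25},
    {"translation": [-0.12,-0.12,-0.22],"twist": [0,0,0],"fingers": 0.25},
  ],
)

```text
time: 15.55
eef_pos: [0.3087, -0.1654, 0.2222]
tcp_rot: [0.948, 0.193, 0.249, -0.048]
contact_force: [0.2, -0.0, -0.5]
opening: 0.625
finger_force: 0.0
```

```bash
python3 - <<'E'
from h import *
from plant import *
t=read_camera("top"); s=read_camera("scene")
m=np.zeros((600,800,3),np.uint8)
m[:480,:400]=cv2.resize(t["pixels"][180:300,320:420],(400,480),interpolation=cv2.INTER_CUBIC); m[:480,400:]=cv2.resize(s["pixels"][190:310,290:390],(400,480),interpolation=cv2.INTER_CUBIC); cv2.imwrite("pics/v3.png",m[:480,:,::-1])
for c,q,x0,y0,o in (("top",t,320,180,0),("scene",s,290,190,400)):
    print(c,[((proj(c,B(x,187,20))-[x0,y0])*4+[o,0]).round(0).tolist() for x in (0,125)])
    for k in ("tube_red","tube_blue","tube_green","chock_fin"): print(k,[(np.array(d["point"]).round(),round(d["conf"],2)) for d in recognise(q,k)[:1]])
go(B(80,280,90),RT)
E
```

```text
top [[205.0, 372.0], [143.0, 212.0]]
tube_red [(array([252., 363.]), 0.91)]
tube_blue [(array([242., 390.]), 0.73)]
tube_green [(array([228., 418.]), 0.7)]
chock_fin [(array([256., 334.]), 0.88)]
scene [[737.0, 301.0], [573.0, 205.0]]
tube_red [(array([241., 338.]), 0.55)]
tube_blue [(array([235., 351.]), 0.56)]
tube_green [(array([226., 356.]), 0.65)]
chock_fin [(array([261., 354.]), 0.88)]
tr [0.1018, -0.0189, 0.1748] tw [-0.0093, 0.01, -0.0056] rows 2.4 to [ 0.423 -0.098  0.14 ]
```

View pics/v3.png

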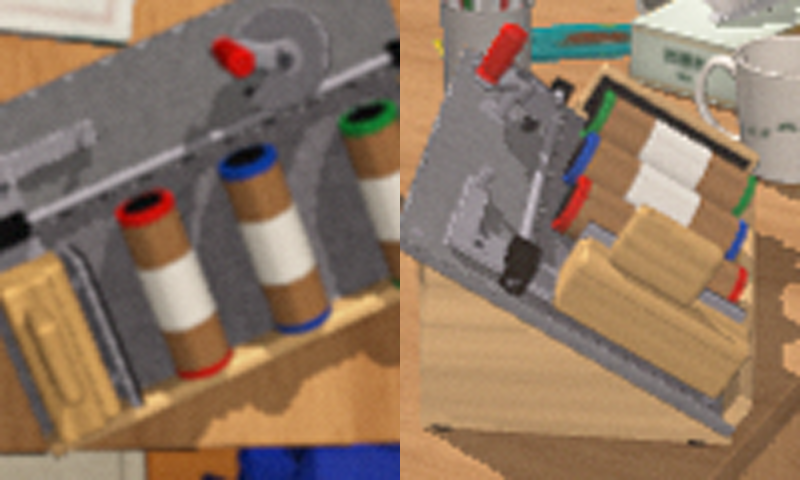

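All three tubes lie flat and parallel on the bed. In the top half red is at about (175,285) and blue at (275,240). Next is the fin.

Call:
arm_command(
  steps=[
    {"translation": [0.102,-0.019,0.05],"twist": [-0.009,0.01,-0.006],"fingers": 0.4},
    {"translation": [0.102,-0.019,0.11],"twist": [-0.009,0.01,-0.006],"fingers": 0.4},
    {"translation": [0.102,-0.019,0.17],"twist": [-0.009,0.01,-0.006],"fingers": 0.4},
    {"translation": [0.102,-0.019,0.225],"twist": [-0.009,0.01,-0.006],"fingers": 0.4},
    {"translation": [0.102,-0.019,0.225],"twist": [-0.009,0.01,-0.006],"fingers": 0.4},
  ],
)

```text
time: 16.68
eef_pos: [0.4387, -0.0888, 0.104]
tcp_rot: [0.947, 0.194, 0.251, -0.054]
contact_force: [-1.3, -0.3, -0.1]
opening: 0.699
finger_force: 0.0
```

```bash
cat > b.py <<'E'
from h import *
from plant import *
s=get_state(); print("t",s["time"],"Fbed",(RB.T@s["contact_force"]).round(1),"bed",((RB.T@(s["eef_pos"]-p[:3]))*1000).round(1),"open",s["opening"],s["qpos"].round(2))
E
python3 b.py; python3 -c "
from h import *
go(B(80,280,50),RT)"
```

```text
t 16.675 Fbed [-1.2  0.2  0.5] bed [ 77.6 282.7  50.1] open 0.6992793067344388 [-0.69 -0.27  2.45  0.65  0.82  0.05]
tr [0.0032, 0.0036, 0.0001] tw [-0.006, 0.0045, -0.0004] rows 0.1 to [ 0.442 -0.091  0.105]
```

Call:
arm_command(
  steps=[
    {"translation": [0.003,0.003,0],"twist": [-0.005,0.004,0],"fingers": -0.3},
    {"translation": [0.003,0.003,0],"twist": [-0.005,0.004,0],"fingers": -1},
    {"translation": [0.003,0.003,0],"twist": [-0.005,0.004,0],"fingers": -1},
    {"translation": [0.003,0.003,0],"twist": [-0.005,0.004,0],"fingers": -1},
  ],
  grip_force=40,
)

```text
time: 17.18
eef_pos: [0.4436, -0.0936, 0.1113]
tcp_rot: [0.946, 0.193, 0.257, -0.047]
contact_force: [-5.8, -0.8, 7.8]
opening: 0.183
finger_force: 41.2
```

```bash
python3 b.py
```

```text
t 17.175 Fbed [-1.   1.5  9.6] bed [ 83.6 276.4  55.1] open 0.18327162128657673 [-0.69 -0.27  2.44  0.66  0.82  0.05]
```

Call:
arm_command(
  steps=[
    {"translation": [0,0.01,-0.004],"twist": [0,0,0],"fingers": -1},
    {"translation": [0,0.035,-0.004],"twist": [0,0,0],"fingers": -1},
    {"translation": [0,0.06,-0.004],"twist": [0,0,0],"fingers": -1},
    {"translation": [0,0.085,-0.004],"twist": [0,0,0],"fingers": -1},
    {"translation": [0,0.11,-0.004],"twist": [0,0,0],"fingers": -1},
  ],
)

```text
time: 17.8
eef_pos: [0.4743, -0.1664, 0.1115]
tcp_rot: [0.945, 0.192, 0.258, -0.052]
contact_force: [18.2, 11.4, -11.1]
opening: 0.177
finger_force: 42.8
```

```bash
python3 b.py
```

```text
t 17.8 Fbed [ 12.8   3.3 -20.2] bed [ 83.4 197.4  55.4] open 0.1766760063849209 [-0.79 -0.1   2.3   0.68  0.85 -0.05]
```

Call:
arm_command(
  steps=[
    {"translation": [0.002,0.01,0.003],"twist": [0,0,0],"fingers": -1},
    {"translation": [0.002,0.02,0.003],"twist": [0,0,0],"fingers": -1},
    {"translation": [0.002,0.03,0.003],"twist": [0,0,0],"fingers": -1},
    {"translation": [0.002,0.03,0.003],"twist": [0,0,0],"fingers": -1},
  ],
)

```text
time: 18.3
eef_pos: [0.4846, -0.1901, 0.1114]
tcp_rot: [0.946, 0.193, 0.256, -0.047]
contact_force: [-2.5, -2.8, -2.3]
opening: 0.178
finger_force: 45.8
```

```bash
python3 b.py
```

```text
t 18.3 Fbed [-4.1 -1.6 -0.3] bed [ 83.5 171.6  55.2] open 0.1778341342883089 [-0.8  -0.05  2.26  0.67  0.85 -0.07]
```

Call:
arm_command(
  steps=[
    {"translation": [0,0.003,0],"twist": [0,0,0],"fingers": -1},
    {"translation": [0,0.006,0],"twist": [0,0,0],"fingers": -1},
    {"translation": [0,0.006,0],"twist": [0,0,0],"fingers": -1},
  ],
)

```text
time: 18.68
eef_pos: [0.4861, -0.1934, 0.1114]
tcp_rot: [0.946, 0.193, 0.256, -0.048]
contact_force: [-5.6, -2.3, -0.3]
opening: 0.18
finger_force: 46.2
```

```bash
python3 b.py
```

```text
t 18.675 Fbed [-5.4  0.1  2.8] bed [ 83.6 168.   55.2] open 0.1796737708590555 [-0.81 -0.04  2.25  0.67  0.85 -0.07]
```

Call:
arm_command(
  steps=[
    {"translation": [0,0.002,0],"twist": [0,0,0],"fingers": -1},
    {"translation": [0,0.003,0],"twist": [0,0,0],"fingers": -1},
    {"translation": [0,0.003,0],"twist": [0,0,0],"fingers": -1},
  ],
)

```text
time: 19.05
eef_pos: [0.4869, -0.1952, 0.1113]
tcp_rot: [0.946, 0.193, 0.256, -0.048]
contact_force: [-5.6, -0.4, 0.0]
opening: 0.18
finger_force: 46.2
```

```bash
python3 b.py
```

```text
t 19.05 Fbed [-4.6  1.9  2.7] bed [ 83.5 165.9  55.2] open 0.17972741122852923 [-0.81 -0.04  2.24  0.67  0.85 -0.07]
```

Call:
arm_command(
  steps=[
    {"translation": [0,0.002,0],"twist": [0,0,0],"fingers": -1},
    {"translation": [0,0.003,0],"twist": [0,0,0],"fingers": -1},
    {"translation": [0,0.003,0],"twist": [0,0,0],"fingers": -1},
  ],
)

```text
time: 19.42
eef_pos: [0.4877, -0.1972, 0.1114]
tcp_rot: [0.946, 0.193, 0.256, -0.048]
contact_force: [-5.5, -0.7, 1.1]
opening: 0.177
finger_force: 46.2
```

```bash
python3 b.py
```

```text
t 19.425 Fbed [-4.1  1.6  3.6] bed [ 83.6 163.8  55.2] open 0.17735786417294036 [-0.81 -0.03  2.24  0.67  0.85 -0.08]
```

Call:
arm_command(
  steps=[
    {"translation": [0,0.002,0],"twist": [0,0,0],"fingers": -1},
    {"translation": [0,0.003,0],"twist": [0,0,0],"fingers": -1},
    {"translation": [0,0.003,0],"twist": [0,0,0],"fingers": -1},
  ],
)

```text
time: 19.8
eef_pos: [0.4886, -0.1993, 0.1113]
tcp_rot: [0.946, 0.193, 0.256, -0.048]
contact_force: [-5.0, -1.1, -0.1]
opening: 0.177
finger_force: 46.2
```

```bash
python3 b.py
```

```text
t 19.8 Fbed [-4.4  1.   2.4] bed [ 83.5 161.5  55.2] open 0.17673116275323927 [-0.81 -0.03  2.24  0.67  0.85 -0.08]
```

Call:
arm_command(
  steps=[
    {"translation": [0,0.002,0],"twist": [0,0,0],"fingers": -1},
    {"translation": [0,0.003,0],"twist": [0,0,0],"fingers": -1},
    {"translation": [0,0.003,0],"twist": [0,0,0],"fingers": -1},
  ],
)

```text
time: 20.18
eef_pos: [0.4893, -0.201, 0.1113]
tcp_rot: [0.946, 0.193, 0.256, -0.049]
contact_force: [-6.4, 0.8, 0.6]
opening: 0.179
finger_force: 46.4
```

```bash
python3 b.py
```

```text
t 20.175 Fbed [-4.6  3.3  3.3] bed [ 83.5 159.6  55.2] open 0.1793939112330627 [-0.81 -0.03  2.23  0.67  0.85 -0.08]
```

Call:
arm_command(
  steps=[
    {"translation": [0,0.002,0],"twist": [0,0,0],"fingers": -1},
    {"translation": [0,0.003,0],"twist": [0,0,0],"fingers": -1},
    {"translation": [0,0.003,0],"twist": [0,0,0],"fingers": -1},
  ],
)

```text
time: 20.55
eef_pos: [0.4899, -0.2023, 0.1113]
tcp_rot: [0.946, 0.194, 0.256, -0.05]
contact_force: [-9.0, 3.4, 3.4]
opening: 0.177
finger_force: 46.8
```

```bash
python3 b.py
```

```text
t 20.55 Fbed [-4.3  6.6  6.4] bed [ 83.5 158.3  55.1] open 0.17745126720901105 [-0.82 -0.02  2.23  0.67  0.86 -0.08]
```

Call:
arm_command(
  steps=[
    {"translation": [0,0,0],"twist": [0,0,0],"fingers": 0},
    {"translation": [0,0,0],"twist": [0,0,0],"fingers": 0.3},
    {"translation": [0,0,-0.03],"twist": [0,0,0],"fingers": 0.3},
    {"translation": [0,0,-0.1],"twist": [0,0,0],"fingers": 0.3},
    {"translation": [0,0,-0.14],"twist": [0,0,0],"fingers": 0.3},
  ],
)

```text
time: 21.18
eef_pos: [0.4423, -0.225, 0.2053]
tcp_rot: [0.946, 0.193, 0.258, -0.046]
contact_force: [0.5, -0.3, -0.1]
opening: 0.65
finger_force: 0.0
```

Call:
arm_command(
  steps=[
    {"translation": [-0.05,0,-0.03],"twist": [0,0,0],"fingers": 0},
    {"translation": [-0.1,-0.05,-0.05],"twist": [0,0,0],"fingers": 0},
    {"translation": [-0.14,-0.12,-0.05],"twist": [0,0,0],"fingers": 0},
    {"translation": [-0.14,-0.12,-0.05],"twist": [0,0,0],"fingers": 0},
  ],
)

```text
time: 21.68
eef_pos: [0.312, -0.1929, 0.1892]
tcp_rot: [0.946, 0.194, 0.255, -0.045]
contact_force: [0.0, -0.2, -0.7]
opening: 0.496
finger_force: 0.0
```

```bash
cat > k.py <<'E'
from h import *
from plant import *
t=read_camera("top"); s=read_camera("scene")
for n,q in (("top",t),("scene",s)):
    for k in ("cam_knob","bolt_pin","chock_fin","tube_red","tube_blue"): print(n,k,[(np.array(d["point"])[::-1].round(1).tolist(),round(d["conf"],2)) for d in recognise(q,k)[:2]])
    im=cv2.cvtColor(q["pixels"],cv2.COLOR_RGB2HSV); m=(((im[:,:,0]<6)|(im[:,:,0]>174))&(im[:,:,1]>150)).astype(np.uint8)
    N,l,st,ce=cv2.connectedComponentsWithStats(m); i=[j for j in range(1,N) if st[j,4]>8]
    print([(ce[j].round(1).tolist(),st[j].tolist()) for j in i])
E
python3 k.py; python3 b.py; python3 - <<'E'
from h import *
for c in("top","scene"): print(c,[proj(c,B(x,y,54)).round(1) for x,y in ((209,109.4),(214,105))])
r=least_squares(lambda X:np.r_[proj("top",X)-[379.7,194.7],proj("scene",X)-[318.1,196.9]],B(209,109,74)); print((RB.T@(r.x-p[:3])*1000).round(1),r.fun.round(2))
E
```

```text
top cam_knob [([405.6, 229.7], 0.71), ([389.1, 196.5], 0.62)]
top bolt_pin [([373.6, 237.6], 0.59)]
top chock_fin [([374.6, 237.5], 0.71), ([406.1, 234.4], 0.42)]
top tube_red [([395.4, 242.3], 0.55)]
top tube_blue [([405.2, 230.6], 0.76), ([376.3, 238.5], 0.19)]
[([352.0, 123.5], [350, 119, 5, 11, 30]), ([476.0, 127.0], [473, 120, 7, 15, 26]), ([485.3, 137.7], [477, 133, 16, 10, 29]), ([237.9, 186.1], [235, 185, 7, 3, 16]), ([378.1, 194.0], [373, 190, 11, 9, 68]), ([264.4, 193.1], [263, 192, 5, 3, 10]), ([388.4, 220.8], [381, 216, 15, 10, 76]), ([268.1, 234.1], [266, 224, 5, 18, 42]), ([402.8, 260.4], [397, 257, 12, 6, 25])]
scene cam_knob [([317.5, 208.8], 0.53)]
scene bolt_pin [([350.6, 241.9], 0.62), ([387.6, 212.9], 0.54)]
scene chock_fin [([354.2, 238.2], 0.77)]
scene tube_red [([343.7, 227.5], 0.47)]
scene tube_blue [([339.6, 222.0], 0.45)]
[([316.2, 186.0], [316, 182, 2, 9, 9]), ([315.2, 202.4], [309, 196, 13, 15, 92]), ([338.1, 227.2], [334, 222, 9, 13, 35]), ([377.3, 246.8], [376, 244, 3, 7, 13]), ([205.1, 312.9], [203, 311, 6, 4, 10]), ([282.0, 315.9], [279, 314, 7, 5, 11]), ([203.9, 365.6], [200, 364, 8, 4, 19])]
t 22.275 Fbed [-0.  -0.1 -0.3] bed [-17.  238.8 199.1] open 0.499690033959853 [-1.21 -0.57  2.48  0.55  1.3  -0.22]
top [array([376. , 195.4]), array([376.9, 192.9])]
scene [array([315. , 203.7]), array([313.5, 202.2])]
[212.1 103.9  72.5] [ 0.17  0.34 -0.4  -0.08]
```

```bash
python3 - <<'E'
from h import *
c=go(B(212,104.5,115),RT); go(B(212,104.5,44),RT,c)
print([proj("top",B(125,y,20)).round(1) for y in (90,95,100)])
E
```

```text
tr [0.3049, 0.1793, 0.1127] tw [0.0014, -0.0012, 0.0014] rows 4.5 to [ 0.586 -0.22   0.227]
tr [-0.0, -0.0, 0.0947] tw [0.0, 0.0, 0.0] rows 1.1 to [ 0.618 -0.206  0.166]
[array([389.1, 217.9]), array([387.4, 218.7]), array([385.7, 219.5])]
```

Call:
arm_command(
  steps=[
    {"translation": [0.05,0.03,0],"twist": [0,0,0],"fingers": 0},
    {"translation": [0.12,0.07,0],"twist": [0,0,0],"fingers": 0},
    {"translation": [0.19,0.11,0.03],"twist": [0,0,0],"fingers": 0},
    {"translation": [0.26,0.15,0.07],"twist": [0,0,0],"fingers": 0},
    {"translation": [0.305,0.179,0.113],"twist": [0,0,0],"fingers": 0},
  ],
)

```text
time: 22.9
eef_pos: [0.5888, -0.22, 0.2287]
tcp_rot: [0.946, 0.194, 0.255, -0.05]
contact_force: [-0.1, -0.2, 1.1]
opening: 0.498
finger_force: 0.0
```

```bash
python3 b.py; python3 -c "
from h import *
go(B(212,104.5,44),RT)"
```

```text
t 22.9 Fbed [ 0.4 -0.2  1. ] bed [215.  103.1 114.8] open 0.4984455324046362 [-0.7   0.03  1.93  0.56  1.    0.2 ]
tr [-0.0042, -0.0023, 0.0943] tw [0.0042, -0.0023, 0.0032] rows 1.1 to [ 0.618 -0.206  0.166]
```

Call:
arm_command(
  steps=[
    {"translation": [-0.004,-0.002,0.05],"twist": [0.004,-0.002,0.003],"fingers": 0},
    {"translation": [-0.004,-0.002,0.09],"twist": [0.004,-0.002,0.003],"fingers": 0},
    {"translation": [-0.004,-0.002,0.09],"twist": [0.004,-0.002,0.003],"fingers": -0.4},
    {"translation": [-0.004,-0.002,0.09],"twist": [0.004,-0.002,0.003],"fingers": -1},
    {"translation": [-0.004,-0.002,0.09],"twist": [0.004,-0.002,0.003],"fingers": -1},
  ],
  grip_force=40,
)

```text
time: 23.52
eef_pos: [0.6134, -0.207, 0.1668]
tcp_rot: [0.947, 0.192, 0.253, -0.052]
contact_force: [8.7, -1.9, -11.8]
opening: 0.204
finger_force: 39.5
```

```bash
python3 b.py
```

```text
t 23.525 Fbed [  0.4  -5.2 -13.8] bed [208.1 105.5  47.2] open 0.20448739944913857 [-0.65  0.14  1.94  0.6   0.88  0.17]
```

Call:
arm_command(
  steps=[
    {"translation": [0.0116,0.0089,0.002],"twist": [0,0,0],"fingers": -1},
    {"translation": [0.0205,0.0205,0.002],"twist": [0,0,0],"fingers": -1},
    {"translation": [0.0261,0.034,0.002],"twist": [0,0,0],"fingers": -1},
    {"translation": [0.028,0.0485,0.002],"twist": [0,0,0],"fingers": -1},
    {"translation": [0.028,0.0485,0.002],"twist": [0,0,0],"fingers": -1},
  ],
)

```text
time: 24.15
eef_pos: [0.6474, -0.2272, 0.1802]
tcp_rot: [0.946, 0.192, 0.256, -0.059]
contact_force: [6.0, 13.9, 1.4]
opening: 0.204
finger_force: 42.7
```

```bash
python3 b.py
```

```text
t 24.15 Fbed [10.2 10.4 -4.2] bed [235.   73.5  47.3] open 0.20402662002847874 [-0.65  0.21  1.83  0.6   0.92  0.19]
```

Call:
arm_command(
  steps=[
    {"translation": [-0.0019,0.0145,0],"twist": [0,0,0],"fingers": -1},
    {"translation": [-0.0075,0.028,0],"twist": [0,0,0],"fingers": -1},
    {"translation": [-0.0164,0.0396,0],"twist": [0,0,0],"fingers": -1},
    {"translation": [-0.028,0.0485,0],"twist": [0,0,0],"fingers": -1},
    {"translation": [-0.028,0.0485,0],"twist": [0,0,0],"fingers": -1},
  ],
)

```text
time: 24.78
eef_pos: [0.6439, -0.2703, 0.1689]
tcp_rot: [0.946, 0.192, 0.255, -0.056]
contact_force: [3.3, 8.8, 1.0]
opening: 0.205
finger_force: 39.5
```

```bash
python3 b.py
```

```text
t 24.775 Fbed [ 6.2  6.8 -2.4] bed [211.9  35.2  47.6] open 0.20520511790698262 [-0.71  0.26  1.8   0.6   0.94  0.13]
```

Call:
arm_command(
  steps=[
    {"translation": [-0.0135,0.0057,0],"twist": [0,0,0],"fingers": -1},
    {"translation": [-0.028,0.0075,0],"twist": [0,0,0],"fingers": -1},
    {"translation": [-0.0425,0.0057,0],"twist": [0,0,0],"fingers": -1},
    {"translation": [-0.056,0,0],"twist": [0,0,0],"fingers": -1},
    {"translation": [-0.058,-0.001,0],"twist": [0,0,0],"fingers": -1},
  ],
)

```text
time: 25.4
eef_pos: [0.6117, -0.2902, 0.1479]
tcp_rot: [0.946, 0.189, 0.258, -0.048]
contact_force: [20.5, -5.2, -11.1]
opening: 0.208
finger_force: 41.0
```

```bash
python3 b.py; python3 k.py | grep -E "cam_knob|^\["; python3 - <<'E'
from h import *
for a in (-60,-90,-100,-110,-120): 
    b=(191+42*np.cos(np.radians(a)),69+42*np.sin(np.radians(a)),54); print(a,proj("top",B(*b)).round(1),proj("scene",B(*b)).round(1))
E
```

```text
t 25.4 Fbed [  9.  -12.8 -18. ] bed [169.   29.6  48.1] open 0.20811391811710286 [-0.77  0.24  1.86  0.63  0.91  0.05]
top cam_knob [([390.4, 197.2], 0.79)]
[([351.9, 123.5], [350, 119, 5, 11, 28]), ([475.7, 127.9], [473, 121, 7, 15, 27]), ([485.5, 137.6], [478, 134, 15, 9, 25]), ([237.9, 186.1], [235, 185, 7, 3, 16]), ([409.9, 193.7], [404, 189, 12, 10, 70]), ([264.3, 193.2], [263, 192, 4, 3, 10]), ([388.3, 220.8], [381, 216, 15, 10, 75]), ([268.2, 234.2], [266, 224, 5, 18, 45])]
scene cam_knob [([318.9, 212.2], 0.72)]
[([316.2, 186.0], [316, 182, 2, 9, 9]), ([326.6, 200.1], [323, 193, 9, 14, 36]), ([338.2, 227.1], [334, 222, 9, 13, 34]), ([377.3, 246.8], [376, 244, 3, 7, 13]), ([281.7, 315.8], [278, 314, 8, 5, 13]), ([203.9, 365.6], [201, 364, 7, 4, 17])]
-60 [403.1 181.9] [317.1 193.6]
-90 [407.7 188.5] [323.7 196.7]
-100 [408.3 191.2] [325.9 198.1]
-110 [408.5 194. ] [328.1 199.7]
-120 [408.2 196.8] [330.  201.2]
```

Call:
arm_command(
  steps=[
    {"translation": [-0.006,-0.001,0.002],"twist": [0,0,0],"fingers": -1},
    {"translation": [-0.012,-0.004,0.002],"twist": [0,0,0],"fingers": -1},
    {"translation": [-0.012,-0.004,0.002],"twist": [0,0,0],"fingers": -1},
  ],
)

```text
time: 26.38
eef_pos: [0.6042, -0.2909, 0.1435]
tcp_rot: [0.946, 0.189, 0.258, -0.047]
contact_force: [13.7, -4.3, -5.7]
opening: 0.199
finger_force: 41.2
```

```bash
python3 b.py; python3 k.py | grep -E "^\["|grep -oE "\(\[(40|41|32|33)[0-9.]+, (19|20)[^)]*\)"
```

```text
t 26.375 Fbed [  6.6  -9.3 -10.4] bed [160.6  31.9  47.8] open 0.19903714435596198 [-0.78  0.24  1.88  0.63  0.9   0.03]
([409.8, 196.6], [404, 192, 12, 10, 70])
([328.8, 201.6], [325, 194, 9, 15, 48])
```

The knob is now at about -119°, so the cam has turned about 3.1 rad. I'll release and retract.

Call:
arm_command(
  steps=[
    {"translation": [0,0,0],"twist": [0,0,0],"fingers": -0.3},
    {"translation": [0,0,0],"twist": [0,0,0],"fingers": -0.1},
    {"translation": [0,0,-0.02],"twist": [0,0,0],"fingers": -0.1},
    {"translation": [0,0,-0.08],"twist": [0,0,0],"fingers": -0.1},
    {"translation": [0,0,-0.15],"twist": [0,0,0],"fingers": -0.1},
  ],
)

```text
time: 27.6
eef_pos: [0.5477, -0.309, 0.2375]
tcp_rot: [0.947, 0.193, 0.253, -0.053]
contact_force: [0.5, -0.4, -0.3]
opening: 0.449
finger_force: 0.0
```

Call:
arm_command(
  steps=[
    {"translation": [-0.04,0,-0.04],"twist": [0,0,0],"fingers": -0.1},
    {"translation": [-0.1,0,-0.04],"twist": [0,0,0],"fingers": -0.1},
    {"translation": [-0.16,0,-0.04],"twist": [0,0,0],"fingers": -0.1},
    {"translation": [-0.16,0,-0.04],"twist": [0,0,0],"fingers": -0.1},
  ],
)

```text
time: 28.1
eef_pos: [0.437, -0.356, 0.2014]
tcp_rot: [0.947, 0.191, 0.252, -0.054]
contact_force: [-0.1, -0.3, 0.3]
opening: 0.45
finger_force: 0.0
```

```bash
python3 b.py; python3 k.py
```

```text
t 28.1 Fbed [-0.  -0.2  0.3] bed [ 34.2  37.6 187.6] open 0.44990893754389083 [-1.09  0.    2.02  0.58  1.15 -0.17]
top cam_knob [([391.0, 198.1], 0.92)]
top bolt_pin [([374.7, 236.9], 0.82)]
top chock_fin [([375.6, 237.3], 0.78)]
top tube_red [([398.3, 239.5], 0.88), ([385.8, 239.4], 0.55)]
top tube_blue [([406.9, 230.8], 0.86)]
[([352.0, 123.2], [351, 119, 4, 10, 27]), ([475.9, 127.3], [473, 120, 7, 15, 27]), ([485.6, 137.6], [478, 133, 15, 10, 28]), ([238.2, 186.1], [235, 185, 8, 3, 17]), ([264.4, 193.1], [263, 192, 5, 3, 10]), ([409.3, 196.6], [404, 192, 11, 10, 76]), ([388.4, 220.8], [381, 216, 15, 10, 76]), ([268.2, 234.0], [266, 224, 5, 18, 43]), ([402.8, 260.4], [397, 257, 12, 6, 25])]
scene cam_knob [([318.1, 210.5], 0.6)]
scene bolt_pin [([351.6, 239.2], 0.95)]
scene chock_fin [([355.1, 239.0], 0.71), ([320.8, 208.0], 0.23)]
scene tube_red [([341.2, 228.2], 0.47)]
scene tube_blue [([343.3, 221.2], 0.65)]
[([316.2, 186.0], [316, 182, 2, 9, 9]), ([330.4, 201.1], [325, 194, 12, 15, 85]), ([338.2, 227.0], [334, 222, 9, 13, 35]), ([377.3, 246.8], [376, 244, 3, 7, 13]), ([282.1, 316.1], [279, 314, 7, 5, 12]), ([204.0, 365.6], [200, 364, 8, 4, 20])]
```

After cranking, the fin and pin detections moved about 1 px (roughly 2 mm) towards the stop in the top view, and the red tube stayed put. That fits the hook having drawn the chock tight, and the arm is clear, so I'm handing in.

```bash
python3 -c "
from plant import *
print(sign_off())"
```

```text
the job is handed in; nothing more can be done
None
```

I handed the job in at about 28 s. Both tubes are on the bed beside the green one, the chock closes the row, the cam is turned about 3.1 rad and the arm is clear. The judge returned no verdict, and I could only infer that the hook drew the chock tight, from a 1-pixel (about 2 mm) shift in the camera images.

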